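# Stand the slumped cold pack up in the transport box

## Robot

A 6-joint arm with a two-finger parallel gripper is mounted at the origin on the work surface; the furniture and walls round the work are solid. World frame = base frame: x ahead of the robot, y to its left, z up, the work surface at z = 0. Lengths are in mm, angles in degrees, forces in N, time in s.
With the tool pointing down it reaches from about 350 to 850 mm from the base axis. Payload 8.1 kg.
Tool frame: the origin (TCP) lies midway between the tips of the shut fingers; the grasp point (between the pads) lies 19 mm behind it; z points along the fingers, y is the direction in which the jaws open and shut (so a half turn about z gives the same grasp; the last joint's range is limited). The gripper opens to 85 mm and grips with 20 to 120 N. Pads are 22 mm wide; open, the fingers measure 114 mm over their backs; the gripper's body (76 mm by 85 mm) begins 54 mm behind the grasp point. The pads swing forward as they close: fully open they stand 13 mm farther back than shut.
Start: joints at [60.997, 7.471, 85.268, -0, 87.261, -4.893], TCP at [245.074, 547.671, 207.492] pointing down, gripper open.
Joint ranges: [-169.43, 169.43], [-51.17, 129.36], [1.28, 143.12], [-76.62, 256.62], [0, 156.53], [-152.29, 152.29]. Speed limits (degrees/s): [136.94, 136.94, 159.86, 180, 180, 180].

## Interface

Orientations are given as [roll, pitch, yaw] about the fixed x, y, z axes, in that order (R = Rz(yaw) Ry(pitch) Rx(roll)).
In Python, from bench import telemetry, snapshot, camera_params, job gives the robot as it stands. The module is installed in compiled form; this text tells all that it offers.
- The arm moves only by the shell command python3 -m jog 'ROWS' [FORCE]. ROWS is JSON, a list that holds one entry, the list of rows, each a list of 7 numbers: the shift along the tool's x, y, z in units of 50 mm (1.0 is 50 mm), then the turn, a rotation vector about the tool's x, y, z in units of 2 pi rad (1.0 is 2 pi rad), then the opening, from 0 (shut) to 1 (fully open). In form: [[[dx, dy, dz, rx, ry, rz, claw], ...]]. A call has 1 to 12 rows; each row shifts and turns the commanded pose from where the row before left it, along the tool's axes as they then stand; what a row does not reach is not made up. A row lasts 1/8 s, in which the tool goes at most 62.5 mm and 10.7 degrees, less where a joint would pass 70% of its speed; a pose out of reach is approached as far as the arm can. A call with a number of a shift or a turn outside -1 to 1 is refused whole. A call with a gripper value outside its range is refused whole. The fingers move at their own pace and stop on an object; FORCE is the grip in N (left out, the last holds). Time passes only in rows, so rows that do not move let the fingers close. It gives the time, the measured TCP pose, the force and the opening at its end, in the units of the state.
- telemetry.sense(): the state, without advancing time (a new reading comes with each control period).
- snapshot(name): name is "side" or "top" or "wrist"; returns (picture, depth): 384x512x3 uint8, red, green, blue; 384x512 float32, mm along the optical axis (not along the pixel's ray), 0 where there is no reading.
- camera_params(name): a dict with "K" (3x3 intrinsics, pixels), "D" ([k1, k2, p1, p2, k3] as OpenCV has them; the pictures are not rectified), "extrinsics" (4x4, takes a point from camera to world coordinates). Camera axes: x right, y down, z forward; pixel columns grow to the right and rows downward; lengths in mm; the calibration is good to about 2 mm. A picture is of the moment at which its call begins: read the wrist's pose just before it. camera_params takes no time and is no camera call; for the wrist camera it gives the pose at the moment of the call.
- job.hand_in(): hands the job in, once; it reports no verdict.
The state is a dict: "time": time; "joint_pos": joint angles; "qd": joint speeds; "joint_efforts": joint torques, N m; "tool_pos": TCP position; "tcp_rot": TCP orientation; "ft_force": force on the tool from outside, world axes, zero at the start; "wrist_torque": the same for the moment, N m; "finger_gap": finger opening in mm.
Only numpy, scipy, OpenCV 4.12 (cv2) and the standard library are available. Lean on these libraries where they do the work, as an engineer would, in place of code of your own. Each camera call takes 0.05 s, during which the arm holds its last target. There are 200 camera calls.

## Task

The cold pack in the specimen transport box has slumped over the divider. Tip it upright on its end within its compartment, without lifting its foot up over the divider, and push it home into the corner at the far end wall on the side away from the lid's hinge: standing square, with its broad face flush against the end wall and its narrow edge flush against the side wall. Leave the packed cups standing where they are.

Things in the scene. Friction and masses are not known exactly. Their poses are not given: they have to be found in the camera images.
- cool_box: Blue transport box, fixed, 190 mm high, lid open. Origin on its underside. +x: to the lid's hinge side (lid leans 20 deg outward, tip 0.4 m up); -x: to the long side with the folded handle (sticks out 32 mm); -y: along the box to the end wall far from the robot. Inside x -73.5 to 105.5, y -132 to 132 mm, floor z = 18, rim z = 190; walls 18 mm thick. Three cups in its near part.
- divider_top (a point): Middle of the top edge of the white divider board (5 mm thick, top 83 mm above the inner floor) that crosses the box, at box x = 16, y = -44.5, z = 101 mm. The compartment beyond it, for the cold pack, is 85 mm long (box y -132 to -47), 179 mm wide and 172 mm deep. Axes as the box's.
- bay_corner (a point): The corner to fill: where the far end wall, the side wall away from the hinge and the inner floor meet (box x = -73.5, y = -132, z = 18 mm). Axes as the box's. When the pack stands home its centre is 30 mm from the side wall (+x), 15 mm from the end wall (+y) and 75 mm above the floor, its x, y along the box's (either way round).
- pack_centre (a point): Centre of the cold pack: smooth grey plastic slab, ribbed faces, 150 mm long (own z, foot to head), 60 wide (own x), 30 thick (own y), white 23 mm filler cap 5 mm high on the head; 0.25 to 0.46 kg. At first its foot is on the floor by the far end wall and it leans 36 deg from upright, head to the robot, on the divider's top edge; 40 mm of the head end lies free past the divider, above the cups.
- pack_foot (a point): Centre of the cold pack's foot end face, 75 mm from pack_centre along the pack's own -z. Axes as the pack's.
- packed_cup_1_mid (a point): Centre (31 mm up) of a closed specimen cup with a yellow screw lid, 68 mm across and 62 mm high, standing on the inner floor of the near compartment; to be left alone.
- packed_cup_2_mid (a point): Centre (31 mm up) of a closed specimen cup with a yellow screw lid, 68 mm across and 62 mm high, standing on the inner floor of the near compartment; to be left alone.
- packed_cup_3_mid (a point): Centre (31 mm up) of a closed specimen cup with a yellow screw lid, 68 mm across and 62 mm high, standing on the inner floor of the near compartment; to be left alone.
Things that resemble listed ones, but are neither listed nor needed, are in the scene too. Of the things that look like the part that bears pack_centre, the larger one is meant.

How it is judged:
By the outcome, as a careful person would: the job done as asked, in the order asked, and still so for the second after the job is handed in, with the robot touching nothing.
It also fails if it takes over 54 s, if anything falls off the work surface, if the arm or the gripper's body presses on something with over 40 N, if the wrist force passes 120 N, or if a joint passes its speed limit or range.

## Working session

There is one attempt and no reset: what is moved stays moved. The work goes in short steps, Python scripts to look and compute and a shell command to move; the robot and the scene stay as the last step left them, time stands still between calls to the robot, and variables do not carry over. Pictures are saved under pics/ and viewed, about 8 in all and at most 12, crops included, and the job is handed in when it is done.

```bash
mkdir -p pics
cat > h.py <<'E'
import numpy as np, cv2
from bench import telemetry, snapshot, camera_params, job
def grab(n):
    p,d=snapshot(n); c=camera_params(n); np.savez(f'/tmp/{n}.npz',p=p,d=d,K=np.array(c['K']),D=np.array(c['D']),E=np.array(c['extrinsics'])); return p,d
def load(n): return np.load(f'/tmp/{n}.npz')
def cloud(n):
    s=load(n); d=s['d']; h,w=d.shape
    uv=np.stack(np.meshgrid(np.arange(w),np.arange(h)),-1).reshape(-1,1,2).astype(np.float64)
    r=cv2.undistortPoints(uv,s['K'],s['D']).reshape(h,w,2)
    P=np.concatenate([r,np.ones((h,w,1))],-1)*d[...,None]
    P=P@s['E'][:3,:3].T+s['E'][:3,3]; P[d==0]=np.nan
    return s['p'],P
def save(n,img): cv2.imwrite(f'pics/{n}.png',img[...,::-1])
E
python3 - <<'E'
from h import *
a,_=grab('side');b,_=grab('top');
save('side1',a);save('top1',b); save('both',cv2.resize(np.hstack([a,b]),(800,300)))
print(telemetry.sense())
for n in('side','top'): print(np.round(load(n)['E'],2))
E
```

```text
{'time': 0.1, 'joint_pos': array([ 6.09966358e+01,  7.50915734e+00,  8.53229629e+01,  5.25911918e-04,
        8.72600719e+01, -4.89345409e+00]), 'qd': array([-0.07772752, -0.00406877, -0.18282841, -0.03976775, -0.05523467,
        0.01277371]), 'joint_efforts': array([ 1.07069864e-03, -5.70952606e+01, -5.01941264e+01, -1.16524266e-04,
        8.30930192e-03, -1.71054999e-06]), 'tool_pos': array([244.8208417 , 547.2119646 , 206.56700893]), 'tcp_rot': array([-1.79908189e+02, -8.38762623e-03,  1.55890058e+02]), 'ft_force': array([ 0.01339371, -0.76679542,  0.12111835]), 'wrist_torque': array([-0.04243793,  0.02168913, -0.02390441]), 'finger_gap': 84.8949867179415}
[[ 3.50000e-01  8.10000e-01 -4.70000e-01  1.06968e+03]
 [ 9.40000e-01 -2.90000e-01  1.90000e-01 -8.87200e+01]
 [ 1.00000e-02 -5.10000e-01 -8.60000e-01  1.01775e+03]
 [ 0.00000e+00  0.00000e+00  0.00000e+00  1.00000e+00]]
[[ 3.40000e-01 -7.40000e-01  5.80000e-01 -1.82890e+02]
 [-9.40000e-01 -2.70000e-01  2.00000e-01 -1.55800e+02]
 [ 1.00000e-02 -6.20000e-01 -7.90000e-01  1.10184e+03]
 [ 0.00000e+00  0.00000e+00  0.00000e+00  1.00000e+00]]
```

View pics/top1.png

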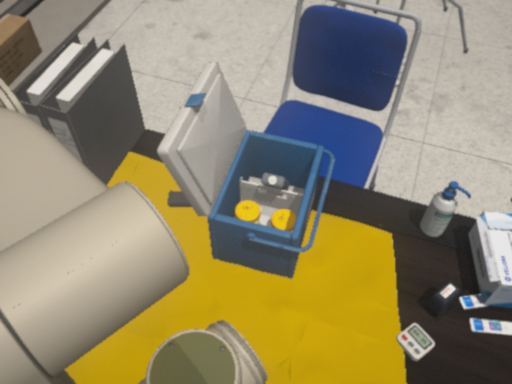

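View pics/side1.png

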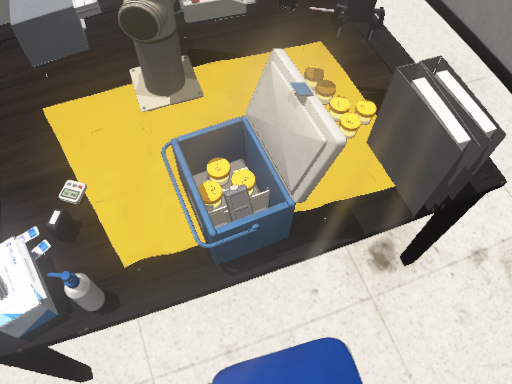

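Run:
```python
from h import *
for n in('side','top'):
    p,P=cloud(n)
    hsv=cv2.cvtColor(p,cv2.COLOR_RGB2HSV)
    blue=(hsv[...,0]>95)&(hsv[...,0]<125)&(hsv[...,1]>90)
    m=blue&(abs(P[...,2]-190)<7)&(np.linalg.norm(P[...,:2],axis=-1)<1000)
    q=P[m]; print(n,len(q),q.min(0),q.max(0))
    # drop handle: keep; min area rect
    c,s,a=cv2.minAreaRect(q[:,:2].astype(np.float32)); print('rect',c,s,a)
    print(np.median(q[:,2]))
    np.save(f'/tmp/rim_{n}.npy',q)
# ortho map
img=np.zeros((500,500,3),np.uint8)
for n,col in(('side',(255,0,0)),('top',(0,255,0))):
    q=np.load(f'/tmp/rim_{n}.npy'); 
    ij=q[:,:2]; 
    x=((ij[:,0]-350)).astype(int); y=((ij[:,1]+250)).astype(int); k=(x>=0)&(x<500)&(y>=0)&(y<500)
    img[y[k],x[k]]+=np.array(col,np.uint8)
save('rim',img)
s=cv2.imread('pics/side1.png')[...,::-1]; save('crop',cv2.resize(s[110:270,150:310],(560,560),interpolation=cv2.INTER_CUBIC))
a=cv2.imread('pics/crop.png'); b=cv2.resize(img[...,::-1],(400,400));
```

```text
side 1575 [ 390.38734899 -401.96681884  183.1633383 ] [693.28836869 172.68364782 194.76222223]
rect (550.0574951171875, -121.18505859375) (295.8278503417969, 572.7653198242188) 3.1558961868286133
189.38254983259446
top 2156 [ 384.65080249 -400.8289899   183.00007751] [693.09324171 168.91418599 196.09029976]
rect (548.5787963867188, -121.27313232421875) (303.07635498046875, 568.813720703125) 2.7485625743865967
189.45991795467506
```

View pics/rim.png

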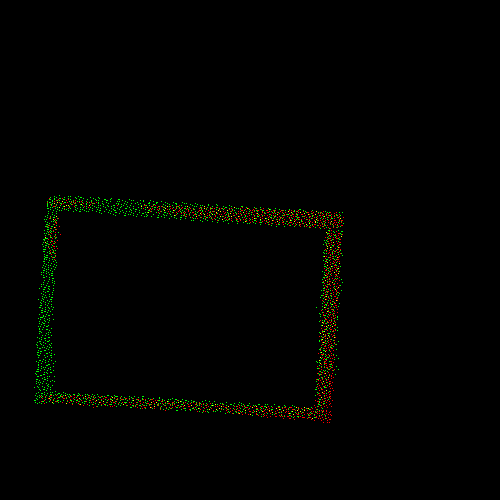

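View pics/crop.png

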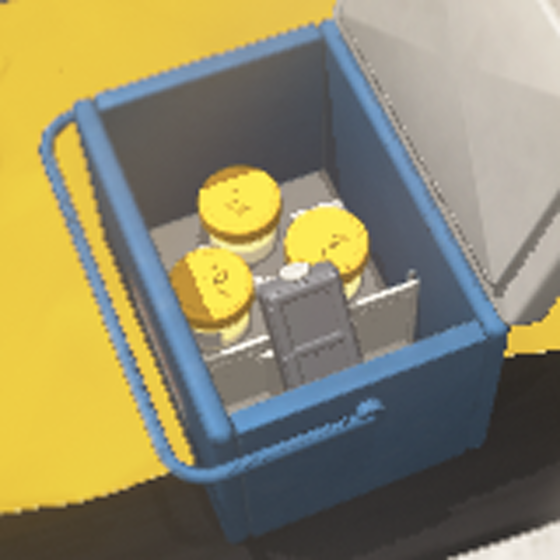

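```bash
cat > box.py <<'E'
from h import *
from scipy.optimize import least_squares
q=np.vstack([np.load(f'/tmp/rim_{n}.npy') for n in('side','top')])[:,:2]
q=q[(q[:,1]>-75)&(q[:,0]<720)&(q[:,0]>370)]
# outer hull rectangle with trimmed edges: fit local frame so rim points lie within band [inner,outer]
def loc(v,q):
    c,s=np.cos(v[2]),np.sin(v[2]); d=q-v[:2]; return np.c_[d[:,0]*c+d[:,1]*s,-d[:,0]*s+d[:,1]*c]
def res(v):
    l=loc(v,q); ax,ay=abs(l[:,0]-16)-107.5,abs(l[:,1])-150
    sd=np.maximum(ax,ay)   # outer signed dist
    return np.maximum(sd,0)+np.maximum(-18-sd,0)
r=least_squares(res,[540,60,np.radians(93)],loss='soft_l1')
V=r.x
if __name__=='__main__':
    l=loc(V,q); sd=np.maximum(abs(l[:,0]-16)-107.5,abs(l[:,1])-150)
    print(V[:2],np.degrees(V[2]),r.cost,np.percentile(sd,[1,50,99]))
    np.save('/tmp/V.npy',V)
E
python3 box.py
python3 - <<'E'
from h import *
from box import V,loc
for n in('side','top'):
    p,P=cloud(n); hsv=cv2.cvtColor(p,cv2.COLOR_RGB2HSV).reshape(-1,3); Q=P.reshape(-1,3)
    l=np.c_[loc(V,Q[:,:2]),Q[:,2]]
    rim=(abs(l[:,2]-190)<6)&(abs(l[:,0]-16)<112)&(abs(l[:,1])<155)
    L=l[rim]
    for nm,ax,k in(('far outer',1,L[:,1]<-125),('near',1,L[:,1]>125)):
        print(n,nm,np.percentile(L[k&(abs(L[:,0]-16)<80)][:,ax],[1,99]))
    print(n,'handle',np.percentile(L[(L[:,0]<-65)&(abs(L[:,1])<120)][:,0],[1,99]),'hinge',np.percentile(L[(L[:,0]>95)&(abs(L[:,1])<120)][:,0],[1,99]))
    m=(l[:,0]>-65)&(l[:,0]<95)&(l[:,1]>-125)&(l[:,1]<40)&(l[:,2]>108)&(l[:,2]<170)
    print(n,m.sum()); 
    g=l[m]; print(np.percentile(g,[2,50,98],axis=0))
    c=g.mean(0); 
    # plane of upper face: SVD w/ robust
    k=np.ones(len(g),bool)
    for _ in range(5):
        c=g[k].mean(0); u,s,vt=np.linalg.svd(g[k]-c); nrm=vt[2]*np.sign(vt[2][2]); d=(g-c)@nrm; k=abs(d)<2.5
    print('plane n',nrm,'c',c,k.sum(), 'tilt',np.degrees(np.arctan2(nrm[2],-nrm[1])))
    np.save(f'/tmp/pk_{n}.npy',g[k])
    lid=(hsv[:,1]>150)&(hsv[:,0]>15)&(hsv[:,0]<35)&(abs(l[:,2]-80)<4)&(abs(l[:,0]-16)<90)&(abs(l[:,1])<130)
    mm=lid.reshape(P.shape[:2]).astype(np.uint8); nl,lab,st,ce=cv2.connectedComponentsWithStats(mm)
    for i in range(1,nl):
        if st[i][4]>30: print('cup',st[i][4],l[(lab==i).ravel()].mean(0).round(1))
E
```

```text
[539.60464591  44.10970288] 93.31075727376174 19.917534473846253 [-18.20359613  -9.85363553  -0.79986222]
side far outer [-149.38133672 -131.87457909]
side near [131.51476452 151.73976899]
side handle [-90.67822913 -73.09105749] hinge [106.68595757 121.1567536 ]
side 607
[[-14.09480157 -75.64631795 109.4149352 ]
 [ 13.36206732 -53.9674902  136.97473831]
 [ 43.26385447 -26.23909205 156.46049491]]
plane n [-0.0139008  -0.77044401  0.6373561 ] c [ 15.01855622 -57.57228604 132.73794997] 371 tilt 39.59953157153298
cup 355 [14.4 90.  79.6]
cup 309 [65.5 28.6 79.4]
cup 369 [-32.1  25.8  79.6]
top far outer [-151.33690722 -131.16126351]
top near [130.26326383 149.9134824 ]
top handle [-90.87812741 -73.31546429] hinge [105.23621765 119.88741182]
top 287
[[-15.1582862  -55.46072885 118.48617967]
 [ 11.14391212 -32.88973633 149.21461134]
 [ 41.95314588 -22.53815019 158.55424147]]
plane n [-0.09558988  0.99074773  0.09634056] c [ 14.04854065 -33.7498433  150.26247288] 68 tilt 174.44600550279853
cup 380 [62.7 27.6 79.9]
cup 358 [-32.7  28.2  80.2]
```

```bash
cat > plan.py <<'E'
from h import *
from scipy.spatial.transform import Rotation as R
V=np.load('/tmp/V.npy'); RB=R.from_euler('z',V[2])
def pose(b,tilt):   # box-frame TCP, tilt deg (tool leans back to robot)
    t=np.radians(tilt); s,c=np.sin(t),np.cos(t)
    M=np.c_[[0,c,-s],[1,0,0],[0,-s,-c]]
    return RB.apply(b)+[V[0],V[1],0], RB*R.from_matrix(M)
def cur():
    s=telemetry.sense(); return np.array(s['tool_pos']),R.from_euler('xyz',s['tcp_rot'],degrees=True)
def show():
    s=telemetry.sense(); p,r=cur(); b=RB.inv().apply(p-[V[0],V[1],0])
    print('t',s['time'],'box',b.round(1),'tz',RB.inv().apply(r.apply([0,0,1])).round(3),'ty',RB.inv().apply(r.apply([0,1,0])).round(3),'F',RB.inv().apply(s['ft_force']).round(1),'gap',s['finger_gap'])
def plan(start,goal,n,claw):
    (p,r),(P,Q)=start,goal; rv=(r.inv()*Q).as_rotvec()/n; out=[]
    for i in range(n):
        d=r.inv().apply((P-p)/(n-i))/50
        out.append([round(v,2) for v in d]+[round(v,4) for v in rv/2/np.pi]+[claw]); 
        p=p+r.apply(np.array(out[-1][:3])*50); r=r*R.from_rotvec(np.array(out[-1][3:6])*2*np.pi)
    print(str(out).replace(' ','')); return p,r
E
python3 - <<'E'
from plan import *
show(); s=cur()
w=lambda x,y,z:np.array([x,y,z],float)
s=plan(s,(w(260,420,430),s[1]),7,1)
g=pose([14.5,-54.7,115.8],36); a=g[1].apply([0,0,1])
pre=g[0]-110*a
s=plan(s,(w(400,70,430),g[1]),10,1)
s=plan(s,(pre,g[1]),6,1); print(pre,g[0],s[0])
E
```

```text
t 0.1 box [519.3 265.2 206.6] tz [-0.001  0.001 -1.   ] ty [ 0.888 -0.461 -0.002] F [-0.8  0.   0.1] gap 84.8949867179415
[[np.float64(-0.19),np.float64(-0.32),np.float64(-0.64),np.float64(0.0),np.float64(0.0),np.float64(0.0),1],[np.float64(-0.19),np.float64(-0.31),np.float64(-0.64),np.float64(0.0),np.float64(0.0),np.float64(0.0),1],[np.float64(-0.19),np.float64(-0.32),np.float64(-0.64),np.float64(0.0),np.float64(0.0),np.float64(0.0),1],[np.float64(-0.19),np.float64(-0.31),np.float64(-0.64),np.float64(0.0),np.float64(0.0),np.float64(0.0),1],[np.float64(-0.19),np.float64(-0.32),np.float64(-0.64),np.float64(0.0),np.float64(0.0),np.float64(0.0),1],[np.float64(-0.18),np.float64(-0.31),np.float64(-0.63),np.float64(0.0),np.float64(0.0),np.float64(0.0),1],[np.float64(-0.19),np.float64(-0.32),np.float64(-0.64),np.float64(0.0),np.float64(0.0),np.float64(0.0),1]]
[[np.float64(-0.54),np.float64(-0.52),np.float64(0.0),np.float64(-0.0024),np.float64(-0.0098),np.float64(-0.0074),1],[np.float64(-0.52),np.float64(-0.55),np.float64(0.03),np.float64(-0.0024),np.float64(-0.0098),np.float64(-0.0074),1],
[... 1004 characters left out ...]
np.float64(-0.0),np.float64(0.0001),1],[np.float64(0.09),np.float64(-0.06),np.float64(0.86),np.float64(0.0),np.float64(-0.0),np.float64(0.0001),1],[np.float64(0.09),np.float64(-0.07),np.float64(0.86),np.float64(0.0),np.float64(-0.0),np.float64(0.0001),1],[np.float64(0.1),np.float64(-0.06),np.float64(0.86),np.float64(0.0),np.float64(-0.0),np.float64(0.0001),1],[np.float64(0.09),np.float64(-0.07),np.float64(0.85),np.float64(0.0),np.float64(-0.0),np.float64(0.0001),1],[np.float64(0.1),np.float64(-0.06),np.float64(0.86),np.float64(0.0),np.float64(-0.0),np.float64(0.0001),1]]
[528.8274892   58.01050685 204.79186938] [593.3759549   61.74450736 115.8       ] [528.85730023  58.20655646 204.71168945]
```

```bash
python3 -m jog '[[[-0.19,-0.32,-0.64,0,0,0,1],[-0.19,-0.31,-0.64,0,0,0,1],[-0.19,-0.32,-0.64,0,0,0,1],[-0.19,-0.31,-0.64,0,0,0,1],[-0.19,-0.32,-0.64,0,0,0,1],[-0.18,-0.31,-0.63,0,0,0,1],[-0.19,-0.32,-0.64,0,0,0,1]]]' 40
python3 -m jog '[[[-0.54,-0.52,0,-0.0024,-0.0098,-0.0074,1],[-0.52,-0.55,0.03,-0.0024,-0.0098,-0.0074,1],[-0.49,-0.57,0.05,-0.0024,-0.0098,-0.0074,1],[-0.46,-0.6,0.07,-0.0024,-0.0098,-0.0074,1],[-0.42,-0.62,0.08,-0.0024,-0.0098,-0.0074,1],[-0.39,-0.64,0.1,-0.0024,-0.0098,-0.0074,1],[-0.35,-0.65,0.11,-0.0024,-0.0098,-0.0074,1],[-0.31,-0.67,0.13,-0.0024,-0.0098,-0.0074,1],[-0.27,-0.69,0.13,-0.0024,-0.0098,-0.0074,1],[-0.23,-0.71,0.14,-0.0024,-0.0098,-0.0074,1],[0,0,0,0,0,0,1]]]'
sed -i 's/round(v,2)/round(float(v),2)/;s/round(v,4)/round(float(v),4)/' plan.py
python3 - <<'E'
from plan import *
show(); s=cur(); g=pose([14.5,-54.7,115.8],36); a=g[1].apply([0,0,1])
plan(s,(g[0]-110*a,g[1]),6,1)
E
```

```text
time: 0.98
tool_pos: [260.1, 419.1, 431.6]
tcp_rot: [-180.0, -0.0, 155.9]
ft_force: [1.0, 0.1, -0.7]
finger_gap: 85.5
time: 2.35
tool_pos: [434.4, 81.7, 444.8]
tcp_rot: [-179.2, 33.8, -176.9]
ft_force: [-0.3, 0.2, -1.1]
finger_gap: 85.6
t 2.35 box [ 43.6 102.9 444.8] tz [-0.017 -0.556 -0.831] ty [ 1.    -0.012 -0.012] F [ 0.2  0.3 -1.1] gap 85.58233167458437
[[0.19,-0.08,0.84,-0.0004,-0.001,-0.0001,1],[0.19,-0.09,0.84,-0.0004,-0.001,-0.0001,1],[0.2,-0.09,0.83,-0.0004,-0.001,-0.0001,1],[0.2,-0.09,0.84,-0.0004,-0.001,-0.0001,1],[0.21,-0.09,0.83,-0.0004,-0.001,-0.0001,1],[0.21,-0.09,0.83,-0.0004,-0.001,-0.0001,1]]
```

```bash
python3 -m jog '[[[0.19,-0.08,0.84,-0.0004,-0.001,-0.0001,1],[0.19,-0.09,0.84,-0.0004,-0.001,-0.0001,1],[0.2,-0.09,0.83,-0.0004,-0.001,-0.0001,1],[0.2,-0.09,0.84,-0.0004,-0.001,-0.0001,1],[0.21,-0.09,0.83,-0.0004,-0.001,-0.0001,1],[0.21,-0.09,0.83,-0.0004,-0.001,-0.0001,1],[0,0,0,0,0,0,1]]]' >/dev/null
python3 - <<'E'
from plan import *
show(); s=cur(); g=pose([14.5,-54.7,115.8],36)
grab('wrist'); p,P=cloud('wrist'); save('wrist1',p)
plan(s,g,6,1)
# pack geometry from wrist depth
L=RB.inv().apply(P.reshape(-1,3)-[V[0],V[1],0])
m=(L[:,0]>-40)&(L[:,0]<70)&(L[:,1]>-125)&(L[:,1]<0)&(L[:,2]>106)&(L[:,2]<165)
g=L[m]; print(m.sum())
for z in range(108,165,6):
    k=abs(g[:,2]-z)<3
    if k.sum()>20: print(z,k.sum(),np.percentile(g[k,0],[3,97]).round(1),np.percentile(g[k,1],[3,50,97]).round(1))
E
```

```text
t 3.225 box [ 20.6  10.8 200.8] tz [ 0.004 -0.578 -0.816] ty [ 1.     0.007 -0.   ] F [ 0.4 -0.8  0.2] gap 85.50548417267571
[[-0.01,-0.02,0.36,0.0001,-0.0003,0.0002,1],[-0.01,-0.02,0.36,0.0001,-0.0003,0.0002,1],[-0.01,-0.02,0.36,0.0001,-0.0003,0.0002,1],[-0.02,-0.02,0.35,0.0001,-0.0003,0.0002,1],[-0.01,-0.02,0.36,0.0001,-0.0003,0.0002,1],[-0.02,-0.03,0.35,0.0001,-0.0003,0.0002,1]]
2298
108 85 [-7.9 41.9] [-51.1 -48.8 -45.3]
114 69 [-8.5 41. ] [-47.2 -44.5 -41.2]
120 100 [-7.3 42.6] [-42.9 -39.8 -37.4]
126 82 [-8.4 41.4] [-38.3 -36.  -32.4]
132 62 [-8.7 42.6] [-34.3 -33.  -27.9]
138 130 [-9.3 41.8] [-27.7 -24.9 -23.9]
144 403 [-10.9  44.2] [-29.5 -25.6 -23.9]
150 534 [-11.   44.3] [-36.  -29.3 -22.6]
156 723 [-9.1 42.6] [-46.4 -36.8 -26.5]
162 110 [ 8.6 24.9] [-39.2 -35.8 -33.2]
```

View pics/wrist1.png

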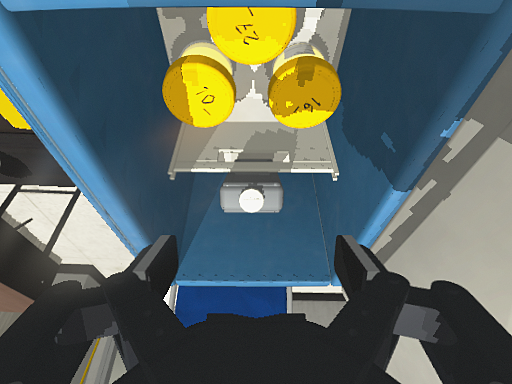

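```bash
python3 -m jog '[[[-0.03,-0.01,0.36,0,-0.0003,0.0002,1],[-0.03,-0.01,0.36,0,-0.0003,0.0002,1],[-0.02,-0.02,0.36,0,-0.0003,0.0002,1],[-0.02,-0.02,0.35,0,-0.0003,0.0002,1],[-0.02,-0.02,0.36,0,-0.0003,0.0002,1],[-0.02,-0.02,0.3,0,-0.0003,0.0002,1],[0,0,0,0,0,0,1]]]' 30
python3 - <<'E'
from plan import *
show(); grab('side'); p,_=grab('side'); save('s2',cv2.resize(p[110:270,150:310],(560,560),interpolation=cv2.INTER_CUBIC))
E
```

```text
time: 4.15
tool_pos: [598.5, 63.1, 127.7]
tcp_rot: [179.8, 36.5, -176.8]
ft_force: [0.0, -0.0, 0.7]
finger_gap: 85.1
t 4.15 box [ 15.6 -59.9 127.7] tz [ 0.003 -0.595 -0.803] ty [1.    0.001 0.003] F [-0.  -0.   0.7] gap 85.13522598725137
```

View pics/s2.png

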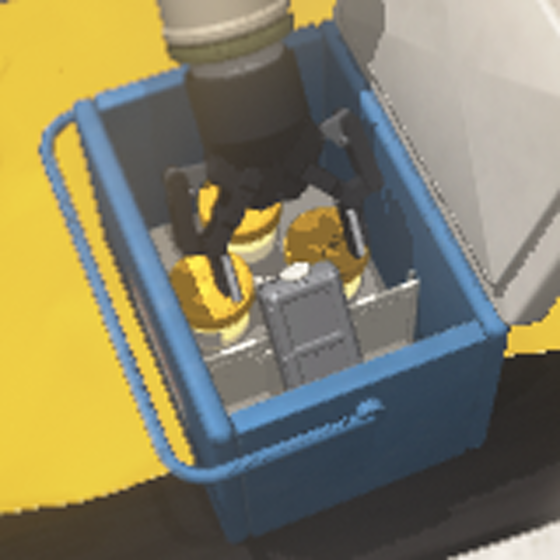

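```bash
python3 -m jog '[[[0.09,0.01,0,0,0,0,1],[0.05,0,0.08,0,0,0,1],[0,0,0.08,0,0,0,1],[0,0,0,0,0,0,1]]]' 30
python3 -m jog '[[[0,0,0,0,0,0,0.55],[0,0,0,0,0,0,0.55],[0,0,0,0,0,0,0.55],[0,0,0,0,0,0,0.55],[0,0,0,0,0,0,0.55],[0,0,0,0,0,0,0.55]]]' 30
python3 -c "
from plan import *
show()
p,_=grab('side'); save('s3',cv2.resize(p[110:270,150:310],(560,560),interpolation=cv2.INTER_CUBIC))"
```

```text
time: 4.75
tool_pos: [596.7, 62.6, 115.0]
tcp_rot: [179.8, 36.5, -176.8]
ft_force: [-0.3, -0.0, -0.3]
finger_gap: 85.2
time: 5.5
tool_pos: [597.0, 62.6, 115.6]
tcp_rot: [179.8, 36.5, -176.8]
ft_force: [-1.8, -0.7, 2.6]
finger_gap: 59.0
t 5.5 box [ 15.2 -58.3 115.6] tz [ 0.002 -0.595 -0.804] ty [1.    0.    0.003] F [-0.6  1.8  2.6] gap 58.983764611671425
```

View pics/s3.png

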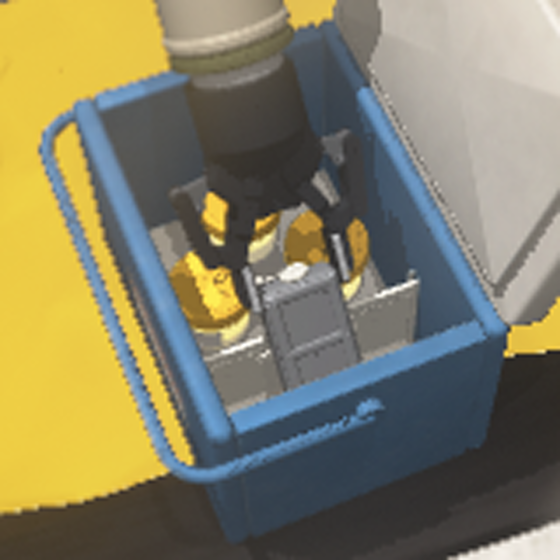

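Run:
```python
from plan import *
s=cur()
def goal(th,base=22,yw=-129,x=15.5):
    t=np.radians(th); a=np.array([np.sin(t),np.cos(t)]); n=np.array([-np.cos(t),np.sin(t)])
    c=np.array([yw+30*np.cos(t),base])+a*107.7+n*(15+2.8)
    return pose([x,c[0],c[1]],th+0.5)
for th in (36,30,24,18,12,6,0): s=plan(s,goal(th),1,0.55)
```

```text
[[-0.01,0.01,-0.09,0.0004,0.0,-0.0002,0.55]]
[[-0.19,-0.0,0.03,-0.0,0.0167,-0.0,0.55]]
[[-0.2,-0.0,0.03,-0.0,0.0167,-0.0,0.55]]
[[-0.2,-0.0,0.04,-0.0,0.0166,-0.0,0.55]]
[[-0.21,-0.0,0.05,-0.0,0.0167,-0.0001,0.55]]
[[-0.21,-0.0,0.05,-0.0,0.0167,0.0,0.55]]
[[-0.22,-0.0,0.05,-0.0,0.0166,0.0,0.55]]
```

```bash
python3 -m jog '[[[0,0,0,0,0,0,0.5],[-0.01,0.01,-0.09,0,0,0,0.5],[0,0,0,0,0,0,0.5],[-0.19,0,0.03,0,0.0167,0,0.5],[0,0,0,0,0,0,0.5],[-0.2,0,0.03,0,0.0167,0,0.5],[0,0,0,0,0,0,0.5]]]' 60
python3 -c "
from plan import *
show()"
python3 -m jog '[[[-0.2,0,0.04,0,0.0166,0,0.5],[0,0,0,0,0,0,0.5],[-0.21,0,0.05,0,0.0167,0,0.5],[0,0,0,0,0,0,0.5],[-0.21,0,0.05,0,0.0167,0,0.5],[0,0,0,0,0,0,0.5]]]' 
python3 -c "
from plan import *
show()"
```

```text
time: 6.42
tool_pos: [613.0, 64.1, 127.4]
tcp_rot: [179.8, 24.5, -176.7]
ft_force: [-4.8, -1.0, -1.4]
finger_gap: 58.2
t 6.425 box [ 15.8 -74.4 127.4] tz [ 0.003 -0.415 -0.91 ] ty [1.    0.    0.003] F [-0.8  4.9 -1.4] gap 58.234289104977115
time: 7.18
tool_pos: [643.4, 65.9, 129.0]
tcp_rot: [179.8, 6.4, -176.7]
ft_force: [-2.0, -0.2, -5.3]
finger_gap: 58.2
t 7.175 box [  15.8 -104.9  129. ] tz [ 0.003 -0.112 -0.994] ty [1.    0.    0.003] F [-0.1  2.1 -5.3] gap 58.238533013282876
```

```bash
python3 -m jog '[[[-0.22,0,0.05,0,0.0178,0,0.5],[0,0,0,0,0,0,0.5],[0,0,0,0,0,0,0.5]]]' 
python3 -c "
from plan import *
show()
p,_=grab('side'); save('s4',cv2.resize(p[110:270,150:310],(560,560),interpolation=cv2.INTER_CUBIC))
p,P=cloud('side'); L=RB.inv().apply(P.reshape(-1,3)-[V[0],V[1],0])
m=(L[:,0]>-10)&(L[:,0]<40)&(L[:,1]>-130)&(L[:,1]<-90)&(L[:,2]>125)&(L[:,2]<190)
print(m.sum(),np.percentile(L[m],[3,50,97],axis=0).round(1))"
```

```text
time: 7.55
tool_pos: [653.9, 66.5, 129.4]
tcp_rot: [179.8, 0.2, -176.7]
ft_force: [-4.9, 0.2, -5.2]
finger_gap: 58.6
t 7.55 box [  15.8 -115.4  129.4] tz [ 0.003 -0.003 -1.   ] ty [1.    0.    0.003] F [ 0.5  4.9 -5.2] gap 58.591509022728374
170 [[  -7.3 -123.3  169.4]
 [  16.3 -115.2  173.9]
 [  38.4 -102.1  180.3]]
```

View pics/s4.png

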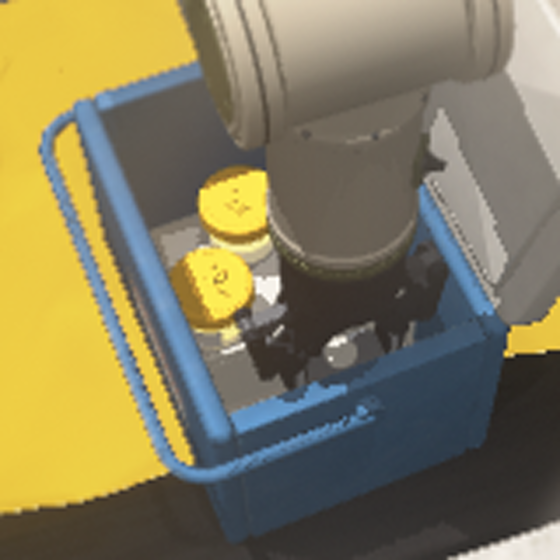

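```bash
python3 -m jog '[[[0.02,-0.15,0,0,0,0,0.5],[0,-0.15,0,0,0,0,0.5],[0,-0.15,0,0,0,0,0.5],[0,-0.15,0,0,0,0,0.5],[0,-0.06,0,0,0,0,0.5],[0,0,0,0,0,0,0.5]]]' 
python3 -c "
from plan import *
show()"
python3 -m jog '[[[0,0,0.03,0,0,0,0.5],[0,0,0.03,0,0,0,0.5],[0,0,0,0,0,0,0.5]]]' 
python3 -c "
from plan import *
show()"
```

```text
time: 8.35
tool_pos: [656.1, 32.7, 129.4]
tcp_rot: [179.9, 0.1, -176.7]
ft_force: [-4.4, -0.8, -3.6]
finger_gap: 58.6
t 8.35 box [ -18.1 -115.7  129.4] tz [ 0.002 -0.001 -1.   ] ty [ 1.    -0.     0.002] F [-0.6  4.4 -3.6] gap 58.57651843900659
time: 8.72
tool_pos: [656.0, 33.5, 126.2]
tcp_rot: [179.9, 0.1, -176.7]
ft_force: [-4.6, -0.7, -2.1]
finger_gap: 57.9
t 8.725 box [ -17.3 -115.6  126.2] tz [ 0.003 -0.001 -1.   ] ty [1.    0.    0.003] F [-0.4  4.7 -2.1] gap 57.929489532624835
```

```bash
python3 -m jog '[[[0,0,0.03,0,0,0,0.5],[0,0,0.02,0,0,0,0.5],[0,0,0,0,0,0,0.5]]]' 
python3 -m jog '[[[-0.03,0,0,0,0,0,0.5],[-0.03,0,0,0,0,0,0.5],[0,0,0,0,0,0,0.5]]]' 
python3 -c "
from plan import *
show()"
```

```text
time: 9.1
tool_pos: [656.7, 33.7, 124.8]
tcp_rot: [179.8, 0.2, -176.7]
ft_force: [-4.0, -0.2, 4.2]
finger_gap: 58.7
time: 9.48
tool_pos: [658.6, 33.8, 124.6]
tcp_rot: [179.8, 0.0, -176.7]
ft_force: [-9.0, 0.0, 9.6]
finger_gap: 58.4
t 9.475 box [ -17.2 -118.2  124.6] tz [ 0.003 -0.    -1.   ] ty [1.    0.    0.003] F [0.5 9.  9.6] gap 58.4169586559713
```

```bash
python3 -m jog '[[[-0.03,0,0,0,0,0,0.5],[-0.02,0,0,0,0,0,0.5],[0,0,0,0,0,0,0.5]]]' 
python3 -m jog '[[[0,0,0,0,0,0,0.8],[0,0,0,0,0,0,0.8],[0,0,0,0,0,0,0.8]]]' 
python3 -m jog '[[[0.02,0,-0.3,0,0,0,0.8],[0,0,-0.6,0,0,0,0.8],[0,0,-0.9,0,0,0,0.8],[0,0,-0.9,0,0,0,0.8],[0.3,0,-0.7,0,0,0,0.8],[0.9,0,0,0,0,0,0.4],[0.9,0,0,0,0,0,0],[0.5,0,0,0,0,0,0],[0,0,0,0,0,0,0]]]' 
python3 -c "
from plan import *
show()
for n in('side','top'):
  p,_=grab(n); save('s5'+n,cv2.resize(p[110:270,150:310],(560,560),interpolation=cv2.INTER_CUBIC))
  p,P=cloud(n); L=RB.inv().apply(P.reshape(-1,3)-[V[0],V[1],0])
  m=(L[:,0]>-71)&(L[:,0]<60)&(L[:,1]>-130)&(L[:,1]<-80)&(L[:,2]>164)&(L[:,2]<178)
  print(m.sum(),np.percentile(L[m],[2,50,98],axis=0).round(1))"
```

```text
time: 9.85
tool_pos: [658.5, 33.8, 124.6]
tcp_rot: [179.8, -0.3, -176.7]
ft_force: [-24.5, -1.0, 16.9]
finger_gap: 59.0
time: 10.22
tool_pos: [660.9, 33.5, 123.7]
tcp_rot: [179.9, -0.0, -176.7]
ft_force: [-9.1, -1.5, 3.4]
finger_gap: 68.3
time: 11.35
tool_pos: [530.7, 25.7, 295.8]
tcp_rot: [179.9, 0.3, -176.7]
ft_force: [-0.0, -0.7, -0.3]
finger_gap: 0.3
t 11.35 box [-17.8  10.  295.8] tz [ 0.002 -0.006 -1.   ] ty [1.    0.    0.002] F [-0.7  0.1 -0.3] gap 0.2638787720297481
170 [[ -45.7 -123.1  164.6]
 [ -19.3 -113.9  168.7]
 [   9.  -103.1  175.4]]
180 [[ -47.3 -129.6  164.2]
 [ -20.6 -114.3  168.5]
 [   8.2 -102.6  176.1]]
```

View pics/s5side.png

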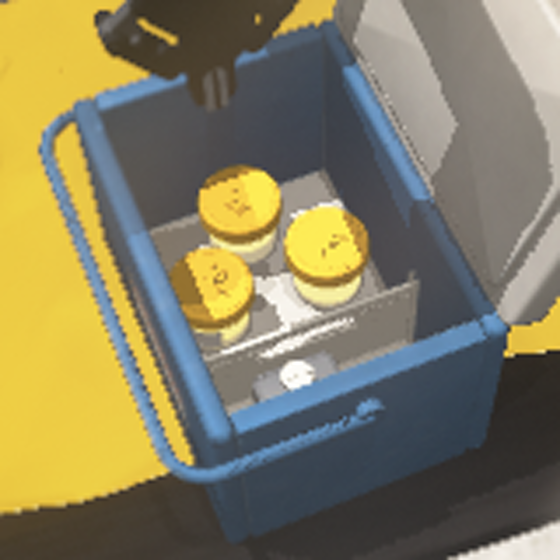

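Run:
```python
from plan import *
s=cur(); g=pose([34,-112,82],40); a=g[1].apply([0,0,1])
s=plan(s,(g[0]-200*a,g[1]),8,0); s=plan(s,(g[0]-40*a,g[1]),5,0)
```

```text
[[0.02,0.13,0.15,0.0001,-0.0138,-0.0,0],[0.03,0.13,0.15,0.0001,-0.0138,-0.0,0],[0.05,0.13,0.14,0.0001,-0.0138,-0.0,0],[0.06,0.13,0.14,0.0001,-0.0138,-0.0,0],[0.07,0.13,0.13,0.0001,-0.0138,-0.0,0],[0.08,0.13,0.13,0.0001,-0.0138,-0.0,0],[0.09,0.13,0.12,0.0001,-0.0138,-0.0,0],[0.1,0.13,0.12,0.0001,-0.0138,-0.0,0]]
[[-0.0,0.0,0.64,-0.0001,-0.0,0.0,0],[-0.0,0.0,0.64,-0.0001,-0.0,0.0,0],[-0.0,0.0,0.64,-0.0001,-0.0,0.0,0],[-0.0,0.0,0.64,-0.0001,-0.0,0.0,0],[-0.0,0.0,0.64,-0.0001,-0.0,0.0,0]]
```

```bash
python3 -m jog '[[[0.02,0.13,0.15,0,-0.0138,0,0],[0.03,0.13,0.15,0,-0.0138,0,0],[0.05,0.13,0.14,0,-0.0138,0,0],[0.06,0.13,0.14,0,-0.0138,0,0],[0.07,0.13,0.13,0,-0.0138,0,0],[0.08,0.13,0.13,0,-0.0138,0,0],[0.09,0.13,0.12,0,-0.0138,0,0],[0.1,0.13,0.12,0,-0.0138,0,0],[0,0,0,0,0,0,0]]]' >/dev/null
python3 - <<'E'
from plan import *
show(); s=cur(); g=pose([34,-112,82],40); a=g[1].apply([0,0,1])
s=plan(s,(g[0]-60*a,g[1]),5,0)
E
```

```text
t 12.575 box [ 34.9  19.  231.4] tz [ 0.003 -0.638 -0.77 ] ty [1.    0.001 0.003] F [ 0.9  0.1 -0.6] gap -0.014935814904399436
[[-0.02,-0.01,0.55,0.0001,-0.0002,-0.0,0],[-0.02,-0.0,0.56,0.0001,-0.0002,-0.0,0],[-0.02,-0.0,0.55,0.0001,-0.0002,-0.0,0],[-0.02,-0.01,0.56,0.0001,-0.0002,-0.0,0],[-0.02,-0.0,0.55,0.0001,-0.0002,-0.0,0]]
```

```bash
python3 -m jog '[[[-0.02,0,0.55,0,0,0,0],[-0.02,0,0.55,0,0,0,0],[-0.02,0,0.55,0,0,0,0],[-0.02,0,0.55,0,0,0,0],[-0.02,0,0.55,0,0,0,0],[0,0,0,0,0,0,0]]]'
python3 - <<'E'
from plan import *
show(); s=cur(); g=pose([34,-112,82],40)
s=plan(s,g,4,0)
E
```

```text
time: 13.32
tool_pos: [612.4, 82.6, 129.8]
tcp_rot: [179.8, 39.5, -176.8]
ft_force: [-1.0, -0.2, -0.2]
finger_gap: -0.0
t 13.325 box [ 34.3 -74.9 129.8] tz [ 0.002 -0.637 -0.771] ty [ 1.    -0.     0.003] F [-0.2  1.  -0.2] gap -0.01130424234204482
[[0.01,-0.0,0.3,0.0001,-0.0003,-0.0001,0],[0.01,-0.0,0.3,0.0001,-0.0003,-0.0001,0],[0.01,-0.0,0.3,0.0001,-0.0003,-0.0001,0],[0.01,-0.01,0.31,0.0001,-0.0003,-0.0001,0]]
```

Descend, then begin the side push towards -x.

```bash
python3 -m jog '[[[0.01,0,0.3,0,0,0,0],[0.01,0,0.3,0,0,0,0],[0.01,0,0.3,0,0,0,0],[0.01,0,0.3,0,0,0,0],[0,0,0,0,0,0,0]]]' 
python3 -m jog '[[[0,-0.1,0,0,0,0,0],[0,-0.1,0,0,0,0,0],[0,-0.1,0,0,0,0,0],[0,-0.1,0,0,0,0,0],[0,0,0,0,0,0,0]]]'
python3 - <<'E'
from plan import *
show()
for n in('side','top'):
  grab(n); p,P=cloud(n); L=RB.inv().apply(P.reshape(-1,3)-[V[0],V[1],0])
  m=(L[:,0]>-71)&(L[:,0]<60)&(L[:,1]>-130)&(L[:,1]<-100)&(L[:,2]>164)&(L[:,2]<172)
  print(m.sum(),np.percentile(L[m],[2,50,98],axis=0).round(1) if m.any() else '')
E
```

```text
time: 13.95
tool_pos: [649.2, 85.1, 84.8]
tcp_rot: [179.8, 39.8, -176.8]
ft_force: [-1.0, -0.0, -0.9]
finger_gap: 0.0
time: 14.58
tool_pos: [649.6, 64.8, 84.2]
tcp_rot: [179.8, 39.8, -176.9]
ft_force: [1.2, 1.5, 0.8]
finger_gap: 0.2
t 14.575 box [  14.3 -111.    84.2] tz [ 0.002 -0.64  -0.768] ty [ 1.    -0.001  0.003] F [ 1.4 -1.3  0.8] gap 0.1873458440553371
121 [[ -54.1 -122.6  164.6]
 [ -34.  -113.   168.8]
 [   1.6 -101.7  171.9]]
94 [[ -55.1 -129.4  164.2]
 [ -40.3 -114.9  168.6]
 [   1.5 -102.5  171.8]]
```

```bash
python3 -m jog '[[[0,-0.08,0,0,0,0,0],[0,-0.08,0,0,0,0,0],[0,-0.08,0,0,0,0,0],[0,-0.04,0,0,0,0,0],[0,0,0,0,0,0,0]]]' 
python3 -m jog '[[[0,-0.03,0,0,0,0,0],[0,0,0,0,0,0,0]]]' 
python3 -c "
from plan import *
show()"
```

```text
time: 15.3
tool_pos: [649.5, 53.2, 83.3]
tcp_rot: [179.6, 39.7, -176.8]
ft_force: [-3.6, 15.6, 3.1]
finger_gap: 0.2
time: 15.55
tool_pos: [649.3, 52.6, 83.1]
tcp_rot: [179.6, 39.7, -176.8]
ft_force: [-6.0, 19.5, 3.7]
finger_gap: 0.1
t 15.55 box [   2.1 -110.    83.1] tz [ 0.006 -0.638 -0.77 ] ty [1.    0.003 0.005] F [19.8  4.9  3.7] gap 0.1186914787662843
```

```bash
python3 -m jog '[[[0,-0.02,0,0,0,0,0],[0,0,0,0,0,0,0],[0,0.2,0,0,0,0,0],[0,0.3,0,0,0,0,0],[0,0,-0.6,0,0,0,0],[0,0,-0.9,0,0,0,0],[0,0,-0.9,0,0,0,0],[0,0,-0.9,0,0,0,0],[0,0,0,0,0,0,0]]]'
python3 - <<'E'
from plan import *
show(); im=[]
for n in('side','top'):
  p,_=grab(n); p,P=cloud(n); L=RB.inv().apply(P.reshape(-1,3)-[V[0],V[1],0])
  m=(L[:,0]>-73)&(L[:,0]<60)&(L[:,1]>-131)&(L[:,1]<-90)&(L[:,2]>164)&(L[:,2]<172)
  g=L[m]; print(m.sum(),np.percentile(g,[2,50,98],axis=0).round(1))
  # front edge straightness, z by x
  for lo,hi in((-70,-60),(-60,-50),(-50,-35),(-35,-25),(-25,-14)):
    k=(g[:,0]>lo)&(g[:,0]<hi); print((lo,hi),k.sum(),g[k,1].max().round(1) if k.any() else '',np.median(g[k,2]).round(1) if k.any() else '')
  im.append(cv2.resize(p[170:250,190:310] if n=='side' else p[125:235,200:340],(600,300) ,interpolation=cv2.INTER_CUBIC))
save('s6',np.vstack(im))
E
```

```text
time: 16.68
tool_pos: [544.8, 67.0, 216.9]
tcp_rot: [179.8, 40.4, -176.8]
ft_force: [0.2, -0.1, 0.8]
finger_gap: -0.2
t 16.675 box [ 22.6  -6.5 216.9] tz [ 0.002 -0.648 -0.762] ty [1.    0.    0.002] F [-0.1 -0.2  0.8] gap -0.1774948193401296
130 [[ -48.8 -122.3  164.8]
 [ -26.1 -113.6  167.8]
 [   6.4 -102.3  171.8]]
(-70, -60) 0  
(-60, -50) 0  
(-50, -35) 45 -102.3 167.2
(-35, -25) 21 -103.1 168.8
(-25, -14) 7 -104.8 171.4
144 [[ -50.  -129.8  164.1]
 [ -22.2 -112.2  168. ]
 [   7.1 -101.4  171.7]]
(-70, -60) 0  
(-60, -50) 3 -118.7 166.0
(-50, -35) 45 -100.8 168.3
(-35, -25) 20 -101.4 167.7
(-25, -14) 16 -102.5 167.6
```

View pics/s6.png

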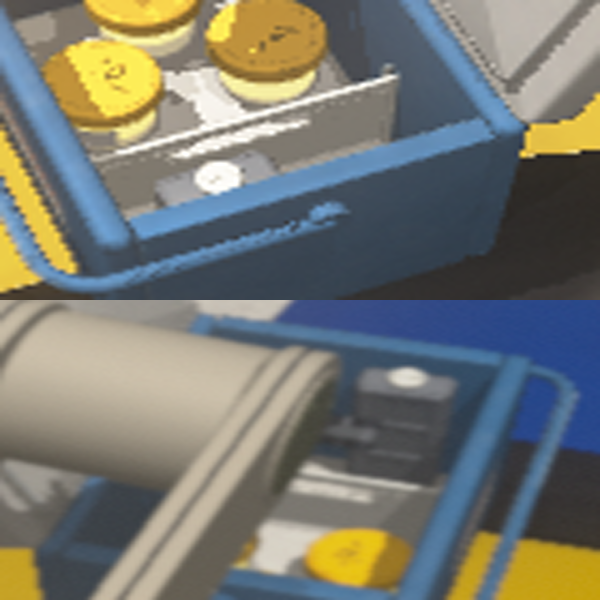

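Run:
```python
from plan import *
for n in('side','top'):
  p,P=cloud(n); L=RB.inv().apply(P.reshape(-1,3)-[V[0],V[1],0])
  hsv=cv2.cvtColor(p,cv2.COLOR_RGB2HSV).reshape(-1,3)
  m=(L[:,0]>-60)&(L[:,0]<20)&(L[:,1]>-131)&(L[:,1]<-98)&(L[:,2]>160)&(L[:,2]<182)&(hsv[:,2]>170)&(hsv[:,1]<60)
  print(n,m.sum(),L[m].mean(0).round(1),np.percentile(L[m],[3,97],axis=0).round(1))
s=cur(); s=plan(s,pose([-21.5,-60,240],0),8,0.4); s=plan(s,pose([-21.5,-117,190],0),4,0.4)
```

```text
side 79 [ -22.9 -115.6  171.9] [[ -41.8 -123.5  166. ]
 [  -9.4 -105.2  175.2]]
top 46 [ -20.8 -115.8  174. ] [[ -29.7 -126.   171. ]
 [ -11.7 -106.9  177. ]]
[[-0.15,-0.11,0.03,0.0,0.0139,-0.0,0.4],[-0.15,-0.11,0.02,0.0,0.0139,-0.0,0.4],[-0.15,-0.11,0.01,0.0,0.0139,-0.0,0.4],[-0.15,-0.11,-0.01,0.0,0.0139,-0.0,0.4],[-0.15,-0.11,-0.02,0.0,0.0139,-0.0,0.4],[-0.15,-0.11,-0.04,0.0,0.0139,-0.0,0.4],[-0.15,-0.11,-0.05,0.0,0.0139,-0.0,0.4],[-0.15,-0.11,-0.06,0.0,0.0139,-0.0,0.4]]
[[-0.29,-0.0,0.25,0.0001,-0.0001,-0.0,0.4],[-0.28,-0.0,0.25,0.0001,-0.0001,-0.0,0.4],[-0.29,-0.0,0.25,0.0001,-0.0001,-0.0,0.4],[-0.28,-0.0,0.25,0.0001,-0.0001,-0.0,0.4]]
```

```bash
python3 -m jog '[[[-0.15,-0.11,0.03,0,0.0139,0,0.4],[-0.15,-0.11,0.02,0,0.0139,0,0.4],[-0.15,-0.11,0.01,0,0.0139,0,0.4],[-0.15,-0.11,-0.01,0,0.0139,0,0.4],[-0.15,-0.11,-0.02,0,0.0139,0,0.4],[-0.15,-0.11,-0.04,0,0.0139,0,0.4],[-0.15,-0.11,-0.05,0,0.0139,0,0.4],[-0.15,-0.11,-0.06,0,0.0139,0,0.4],[0,0,0,0,0,0,0.4]]]' >/dev/null
python3 - <<'E'
from plan import *
show(); s=cur(); plan(s,pose([-21.5,-116.5,185],0),5,0.4)
E
```

```text
t 17.9 box [-21.6 -60.1 234.5] tz [ 0.004  0.011 -1.   ] ty [ 1.    -0.     0.004] F [-0.1 -0.9 -0.7] gap 34.012038437512274
[[-0.23,-0.0,0.2,0.0001,-0.0003,-0.0,0.4],[-0.23,-0.0,0.19,0.0001,-0.0003,-0.0,0.4],[-0.23,-0.0,0.2,0.0001,-0.0003,-0.0,0.4],[-0.22,-0.0,0.2,0.0001,-0.0003,-0.0,0.4],[-0.22,-0.0,0.19,0.0001,-0.0003,-0.0,0.4]]
```

```bash
python3 -m jog '[[[-0.23,0,0.2,0,-0.0003,0,0.4],[-0.23,0,0.19,0,-0.0003,0,0.4],[-0.23,0,0.2,0,-0.0003,0,0.4],[-0.22,0,0.2,0,-0.0003,0,0.4],[-0.22,0,0.19,0,-0.0003,0,0.4],[0,0,0,0,0,0,0.4]]]' >/dev/null
python3 -c "
from plan import *
show()"
python3 -m jog '[[[0,0,0.1,0,0,0,0.4],[0,0,0.1,0,0,0,0.4],[0,0,0.06,0,0,0,0.4],[0,0,0,0,0,0,0.4]]]' >/dev/null
python3 -c "
from plan import *
show()"
```

```text
t 18.65 box [ -20.9 -116.2  188.8] tz [ 0.003 -0.004 -1.   ] ty [1.    0.    0.003] F [-0.9  0.5  0.5] gap 33.968534386243796
t 19.15 box [ -20.9 -116.1  177.1] tz [ 0.003 -0.005 -1.   ] ty [1.    0.    0.003] F [0.3 0.3 0.4] gap 34.27981668093589
```

```bash
python3 -m jog '[[[0,0,0.08,0,0,0,0.4],[0,0,0.06,0,0,0,0.4],[0,0,0,0,0,0,0.4]]]' >/dev/null
python3 -c "
from plan import *
show()"
python3 -m jog '[[[0,0,0.03,0,0,0,0.4],[0,0,0,0,0,0,0.4]]]' >/dev/null
python3 -c "
from plan import *
show()"
```

```text
t 19.525 box [ -20.9 -116.1  169.8] tz [ 0.003 -0.005 -1.   ] ty [1.    0.    0.003] F [-0.4  0.2 -0.5] gap 33.898263504940275
t 19.775 box [ -20.9 -116.3  168.7] tz [ 0.003 -0.005 -1.   ] ty [1.    0.    0.003] F [ 0.5  0.2 -0.3] gap 33.790158136381415
```

Close on the cap.

```bash
python3 -m jog '[[[0,0,0,0,0,0,0.1],[0,0,0,0,0,0,0.1],[0,0,0,0,0,0,0.1],[0,0,0,0,0,0,0.1]]]' 60 >/dev/null
python3 -c "
from plan import *
show()"
python3 -m jog '[[[0,0,-0.04,0,0,0,0.1],[0,0,-0.04,0,0,0,0.1],[0,0,0,0,0,0,0.1],[0,0,0,0,0,0,0.1]]]' >/dev/null
python3 -c "
from plan import *
show()"
```

```text
t 20.275 box [ -20.9 -116.4  168.8] tz [ 0.003 -0.006 -1.   ] ty [1.    0.    0.003] F [ 0.3 -0.8 -0.8] gap 8.392594739471802
t 20.775 box [ -20.9 -116.4  172.9] tz [ 0.003 -0.006 -1.   ] ty [1.    0.    0.003] F [ 0.4  0.2 -0.9] gap 8.538821551376264
```

```bash
python3 -m jog '[[[0,0,-0.3,0,0,0,0.4],[0,0,-0.6,0,0,0,0.4],[0,0,-0.3,0,0,0,0.4],[0,0,0,0,0,0,0.4]]]' >/dev/null
python3 - <<'E'
from plan import *
show()
im=[]
for n in('wrist','top','side'):
  p,_=grab(n); p,P=cloud(n); L=RB.inv().apply(P.reshape(-1,3)-[V[0],V[1],0])
  m=(L[:,0]>-73)&(L[:,0]<60)&(L[:,1]>-131)&(L[:,1]<-90)&(L[:,2]>158)&(L[:,2]<180)
  g=L[m]; print(n,m.sum(),np.percentile(g,[2,50,98],axis=0).round(1) if m.any() else '')
  if n!='side': im.append(p if n=='wrist' else cv2.resize(p[125:235,200:340],(512,400),interpolation=cv2.INTER_CUBIC))
save('s7',cv2.resize(np.hstack([im[0],im[1][:384]]),(800,300)))
E
```

```text
t 21.275 box [ -21.2 -117.1  235.2] tz [ 0.002 -0.009 -1.   ] ty [1.    0.    0.002] F [-1.6  0.1 -0.7] gap 34.22805534450948
wrist 2192 [[ -71.5 -129.5  159.6]
 [ -22.6 -112.8  166.2]
 [   8.5  -97.1  176.4]]
top 239 [[ -50.5 -130.5  159.2]
 [ -21.7 -111.9  168.3]
 [  25.  -101.2  177.1]]
side 187 [[ -49.1 -123.4  162.9]
 [ -22.4 -113.5  168.8]
 [   6.7 -100.9  175.6]]
```

View pics/s7.png

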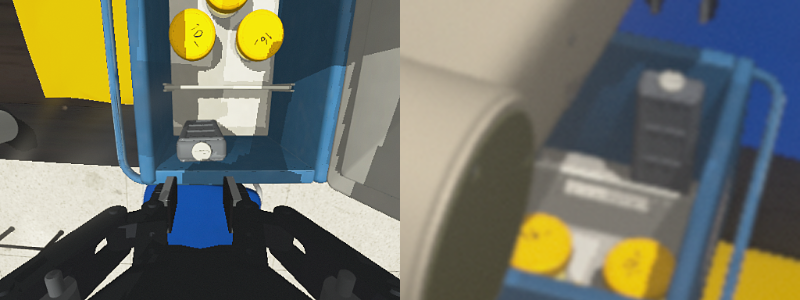

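```bash
python3 -m jog '[[[0,0,0.4,0,-0.001,0,0.8],[0,0,0.4,0,0,0,0.8],[0,0,0,0,0,0,0.8]]]' >/dev/null
python3 -c "
from plan import *
show()
plan(cur(),pose([-21.5,-117,124],0),6,0.8)"
```

```text
t 21.8 box [ -20.8 -114.3  188.9] tz [ 0.003 -0.006 -1.   ] ty [1.    0.    0.003] F [ 0.2 -1.  -0.2] gap 68.5467776619513
[[-0.01,-0.0,0.22,0.0001,0.0001,0.0,0.8],[-0.01,-0.0,0.22,0.0001,0.0001,0.0,0.8],[-0.01,-0.0,0.21,0.0001,0.0001,0.0,0.8],[-0.01,-0.01,0.22,0.0001,0.0001,0.0,0.8],[-0.0,-0.0,0.21,0.0001,0.0001,0.0,0.8],[-0.01,-0.01,0.22,0.0001,0.0001,0.0,0.8]]
```

```bash
python3 -m jog '[[[-0.01,0,0.22,0,0,0,0.8],[-0.01,0,0.22,0,0,0,0.8],[-0.01,0,0.21,0,0,0,0.8],[-0.01,-0.01,0.22,0,0,0,0.8],[0,0,0.21,0,0,0,0.8],[-0.01,-0.01,0.22,0,0,0,0.8],[0,0,0,0,0,0,0.8]]]' 60 >/dev/null
python3 -c "
from plan import *
show()"
python3 -m jog '[[[0,0,0,0,0,0,0.5],[0,0,0,0,0,0,0.5],[0,0,0,0,0,0,0.5],[0,0,-0.03,0,0,0,0.5],[0,0,-0.03,0,0,0,0.5],[0,0,0,0,0,0,0.5]]]' 60 >/dev/null
python3 - <<'E'
from plan import *
show()
s=cur()
def goal(x,y,z,phi):
    p,r=pose([x,y,z],0); return p, r*R.from_euler('x',phi,degrees=True)
plan(s,goal(-28,-116.5,129.5,8),4,0.5)
E
```

```text
t 22.675 box [ -21.8 -118.8  126.2] tz [ 0.003 -0.009 -1.   ] ty [1.    0.    0.003] F [-0.  -0.   0.5] gap 68.23583231707006
t 23.425 box [ -21.9 -119.5  130.7] tz [ 0.003 -0.012 -1.   ] ty [1.    0.    0.003] F [ 0.5  2.6 -3.3] gap 58.11783730518405
[[0.01,-0.03,0.01,0.0057,0.0005,-0.0,0.5],[0.02,-0.03,0.01,0.0057,0.0005,-0.0,0.5],[0.01,-0.03,0.0,0.0057,0.0005,-0.0,0.5],[0.02,-0.03,0.01,0.0057,0.0005,-0.0,0.5]]
```

```bash
python3 -m jog '[[[0.02,-0.03,0,0.0056,0,0,0.5],[0,-0.03,0,0.0056,0,0,0.5],[0,-0.03,0,0.0056,0,0,0.5],[0,-0.03,0,0.0056,0,0,0.5],[0,0,0,0,0,0,0.5],[0,0,0,0,0,0,0.5]]]' >/dev/null
python3 -c "
from plan import *
show()"
```

```text
t 24.175 box [ -27.6 -118.6  131.1] tz [-0.137 -0.012 -0.99 ] ty [ 0.991 -0.001 -0.137] F [ 0.1 -0.4 -3.3] gap 58.154516266411584
```

```bash
python3 -m jog '[[[0,-0.04,0.01,0,0,0,0.5],[0,0,0,0,0,0,0.5]]]' >/dev/null
python3 -c "
from plan import *
show()"
python3 -m jog '[[[0,-0.03,0.01,0,0,0,0.5],[0,0,0,0,0,0,0.5]]]' >/dev/null
python3 -c "
from plan import *
show()"
```

```text
t 24.425 box [ -28.9 -118.9  131.2] tz [-0.135 -0.012 -0.991] ty [ 0.991 -0.002 -0.135] F [ 6.2  0.3 -1.5] gap 58.34812483402442
t 24.675 box [ -29.4 -119.1  131.3] tz [-0.133 -0.013 -0.991] ty [ 0.991 -0.002 -0.133] F [ 9.3 -0.1 -0.2] gap 58.10778470907756
```

```bash
python3 -m jog '[[[0,0,0.03,0,0,0,0.5],[0,0,0,0,0,0,0.5]]]' >/dev/null
python3 -c "
from plan import *
show()"
python3 -m jog '[[[0,0,0.03,0,0,0,0.5],[0,0,0,0,0,0,0.5]]]' >/dev/null
python3 -c "
from plan import *
show()"
```

```text
t 24.925 box [ -29.4 -119.4  130.4] tz [-0.133 -0.014 -0.991] ty [ 0.991 -0.002 -0.133] F [9.5 1.4 2.7] gap 58.286262890446984
t 25.175 box [ -29.5 -119.7  130.3] tz [-0.133 -0.015 -0.991] ty [ 0.991 -0.002 -0.133] F [10.7  3.9  8.6] gap 58.44403578952058
```

```bash
python3 -m jog '[[[0,0,0,0,0,0,0.75],[0,0,0,0,0,0,0.75],[0,0,0,0,0,0,0.75]]]' >/dev/null
python3 -c "
from plan import *
show()"
python3 -m jog '[[[0,0.02,-0.1,0,0,0,0.76],[0,0,-0.2,0,0,0,0.76],[0,0,-0.3,0,0,0,0.76],[0,0,-0.5,0,0,0,0.76],[0,0,-0.8,0,0,0,0.76],[0,0,0,-0.0222,0,0,0.5],[0,0,0,0,0,0,0]]]' >/dev/null
python3 - <<'E'
from plan import *
show()
for n in('wrist','side','top'):
  p,_=grab(n); p,P=cloud(n); L=RB.inv().apply(P.reshape(-1,3)-[V[0],V[1],0])
  m=(L[:,0]>-90)&(L[:,0]<30)&(L[:,1]>-131)&(L[:,1]<-97)&(L[:,2]>163)&(L[:,2]<171)
  g=L[m]; print(n,m.sum(),np.percentile(g,[2,50,98],axis=0).round(1) if m.any() else '')
E
```

```text
t 25.55 box [ -31.8 -119.4  128.6] tz [-0.137 -0.014 -0.99 ] ty [ 0.991 -0.002 -0.137] F [ 4.5 -0.9  3.8] gap 63.803670141209174
t 26.425 box [ -20.  -118.2  223.7] tz [ 0.001 -0.015 -1.   ] ty [ 1.    -0.003  0.001] F [-1.2  0.6 -0.3] gap 29.32502873257416
wrist 1556 [[ -71.  -129.5  163.2]
 [ -42.8 -112.6  166.4]
 [ -13.1 -101.2  170.3]]
side 121 [[ -69.6 -122.3  164. ]
 [ -52.3 -113.   167.6]
 [ -14.4 -100.7  170.9]]
top 132 [[ -70.1 -129.7  163.4]
 [ -41.9 -111.   167.8]
 [ -15.3 -101.3  170.7]]
```

```bash
python3 -m jog '[[[0.5,0,-0.8,0,0,0,0],[0.9,0,-0.8,0,0,0,0],[0.9,0,-0.5,0,0,0,0],[0.9,0,-0.3,0,0,0,0],[0.9,0,0,0,0,0,0],[0,0,0,0,0,0,0]]]' >/dev/null
python3 - <<'E'
from plan import *
show(); im=[]
for n in('wrist','side','top'):
  p,_=grab(n); p,P=cloud(n); L=RB.inv().apply(P.reshape(-1,3)-[V[0],V[1],0])
  f=L[(L[:,0]>-72)&(L[:,0]<-15)&(L[:,1]>-112)&(L[:,1]<-92)&(L[:,2]>60)&(L[:,2]<162)]
  if len(f)>100:
    k=np.ones(len(f),bool)
    for _ in range(6):
      c,*_r=np.linalg.lstsq(np.c_[f[k][:,0],f[k][:,2],np.ones(k.sum())],f[k][:,1],rcond=None); e=f[:,1]-(f[:,[0,2]]@c[:2]+c[2]); k=abs(e)<2
    print(n,'front: yaw',np.degrees(c[0]).round(2),'lean',np.degrees(c[1]).round(2),'y at mid',(c@[-43.5,120,1]).round(1),k.sum(),len(f))
  e=L[(L[:,1]>-128)&(L[:,1]<-105)&(L[:,0]>-20)&(L[:,0]<-5)&(L[:,2]>60)&(L[:,2]<162)]
  if len(e)>30:
    c=np.polyfit(e[:,2],e[:,0],1); print(n,'side edge lean',np.degrees(c[0]).round(2),'x at 100',np.polyval(c,100).round(1),len(e))
  w=L[(abs(L[:,0])<60)&(L[:,1]<-120)&(L[:,1]>-142)&(L[:,2]>120)&(L[:,2]<175)&(L[:,0]>0)]
  if len(w)>30: print(n,'end wall y',np.median(w[:,1]).round(1),len(w))
  w=L[(L[:,0]<-66)&(L[:,0]>-82)&(abs(L[:,1]+40)<50)&(L[:,2]>110)&(L[:,2]<175)]
  if len(w)>30: print(n,'side wall x',np.median(w[:,0]).round(1),len(w))
  m=(L[:,0]>-90)&(L[:,0]<30)&(L[:,1]>-131)&(L[:,1]<-97)&(L[:,2]>163)&(L[:,2]<171)
  g=L[m]; print(n,m.sum(),np.percentile(g,[2,50,98],axis=0).round(1)[[0,2]] if m.any() else '')
  hsv=cv2.cvtColor(p,cv2.COLOR_RGB2HSV)
  lid=((hsv[...,1]>150)&(hsv[...,0]>15)&(hsv[...,0]<35)).ravel()&(abs(L[:,2]-80)<5)&(abs(L[:,0]-16)<90)&(abs(L[:,1])<130)
  nl,lab,st,ce=cv2.connectedComponentsWithStats(lid.reshape(P.shape[:2]).astype(np.uint8))
  print('cups',[L[(lab==i).ravel()].mean(0).round(1).tolist() for i in range(1,nl) if st[i][4]>100])
  im.append(p)
save('s8',cv2.resize(np.hstack([cv2.resize(im[0],(512,384)),cv2.resize(im[1][110:270,150:310],(384,384)),cv2.resize(im[2][120:250,200:340],(384,384))]),(800,240)))
E
```

```text
t 27.325 box [-17.4  91.  339.5] tz [ 0.    -0.012 -1.   ] ty [1.    0.001 0.   ] F [ 0.2 -1.7  0.8] gap -0.09391495205170489
wrist side wall x -71.8 286
wrist 84 [[ -24.4 -130.8  164.1]
 [ -12.1 -109.2  169.3]]
cups [[15.8, 90.5, 79.5], [-32.4, 27.5, 79.5], [64.0, 27.3, 79.3]]
side 122 [[ -69.9 -122.   163.9]
 [ -14.2 -101.3  170.5]]
cups [[14.6, 89.5, 79.6], [62.9, 25.2, 79.3], [-32.3, 25.6, 79.6]]
top front: yaw 0.13 lean 0.01 y at mid -104.2 342 459
top end wall y -134.0 64
top 132 [[ -70.1 -129.2  163.5]
 [ -15.3 -100.7  170.7]]
cups [[62.8, 29.1, 80.0], [-32.4, 28.9, 80.0]]
```

View pics/s8.png

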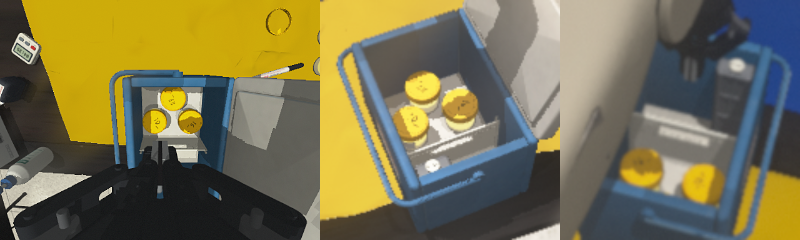

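```bash
python3 -c "
from bench import job; print(job.hand_in())"
```

```text
the job is handed in; nothing more can be done
None
```

The cold pack now stands upright in the corner by the far end wall, on the side away from the hinge. I handed the job in at about 27.5 s.

**What I did:** I gripped the pack's head across its width and turned it upright inside its compartment. The foot was never more than a few mm off the floor. I then set it against the end wall.

**What went wrong on the way:**
- Pushing it sideways with shut fingers, with up to about 20 N on the wrist, only rocked the pack, and it fell back upright.
- An attempt to grip the filler cap closed on nothing and moved nothing.

I then gripped the pack again, tilted it about 8° so its foot met the side wall, set it down and let it settle upright. The arm is clear of everything.

**Last checks:**

| Check | Result |
|---|---|
| Front face | 0.1° off square, no measurable lean |
| End wall | Front face is 29.8 mm from the wall, for a 30 mm thick pack, so flush |
| Side wall | Head edge about 1 mm from the wall by the wrist camera, within calibration error; the side and top cameras read 1–2 mm further out |
| Cups | All three within about 3 mm of their first readings, which is camera noise |

The flushness against the side wall is the least certain of these. I did not check it by touch after letting go.

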